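# Secure a weld coupon under the cassette's tuck flap

## Robot

A 6-joint arm with a two-finger parallel gripper is mounted at the origin on a cart in front of the work surface, level with it; the furniture and walls round the work are solid. World frame = base frame: x ahead of the robot, y to its left, z up, the work surface at z = 0. Lengths are in mm, angles in rad, forces in N, time in s.
With the tool pointing down it reaches from about 325 to 925 mm from the base axis. Payload 3.1 kg.
Tool frame: the origin (TCP) lies at the very end of the fingers, on their centre line; the grasp point (between the pads) lies 19 mm behind it; z points along the fingers, y is the line along which they close (so a half turn about z gives the same grasp; the last joint's range is limited). The gripper opens to 85 mm and grips with 20 to 120 N. Pads are 22 mm wide; open, the fingers measure 114 mm over their backs; the gripper's body (76 mm by 85 mm) begins 54 mm behind the grasp point. The pads swing forward as they close: fully open they stand 13 mm farther back than shut.
Start: joints at [-0.112, 0.217, 1.613, -0, 1.311, -0.112], TCP at [625.011, 0.021, 231.3] pointing down, gripper open.
Joint ranges: [-2.75, 2.75], [-0.78, 2.1], [0.31, 2.55], [-1.13, 4.27], [0.13, 2.63], [-2.58, 2.58]. Speed limits (rad/s): [2.79, 2.79, 3.14, 3.14, 3.14, 3.14].

## Interface

Orientations are given as a rotation vector (axis times angle).
In Python, from workcell import arm gives the robot as it stands. The module is installed in compiled form; this text tells all that it offers.
- The arm moves only by the tool move_arm, never from a script. Its argument "targets" is a list of rows, each an object with "gripper": the opening, from 0 (shut) to 1 (fully open); "dp": the shift along the world's x, y, z in cm, a list of three; "roll": the turn about the world's z in rad. In form: [{"gripper": gripper, "dp": [x, y, z], "roll": roll}, ...]. A call has 1 to 20 rows; each row is the pose to reach, as a shift and turn from the pose commanded when the call began; what a row does not reach only later rows make up. A row lasts 1/8 s, in which the tool goes at most 62.5 mm and 10.7 degrees, less where a joint would pass 70% of its speed; a pose out of reach is approached as far as the arm can. A call with a gripper value outside its range is refused whole. The fingers move at their own pace and stop on an object; "newtons" is the grip in N (left out, the last holds). Time passes only in rows, so rows that repeat a pose let the fingers close. It gives the time, the measured TCP pose, the force, the opening and the grip force at its end, in the units of the state.
- arm.read_state(): the state, without advancing time (a new reading comes with each control period).
- arm.grab_frame(name): name is "scene" or "side" or "wrist"; returns a dict with "color" (480x640x3 uint8, blue, green, red), "fx", "fy", "cx", "cy" (pixels), "eye" and "rotation" of the camera in the world; the wrist camera has in their place "hand_eye" (4x4, takes a point from camera to tool coordinates, whose origin is the TCP and whose axes are the flange's). Camera axes: x right, y down, z forward; pixel columns grow to the right and rows downward; lengths in mm; the calibration is good to about 2 mm. The wrist camera is an equidistant fisheye: a pixel r from the principal point sees the ray r / f radians off the axis. A picture is of the moment at which its call begins: read the wrist's pose just before it. There is no depth.
- arm.close_job(): hands the job in; it is judged then, once.
The state is a dict: "time": time; "joints": joint angles; "qvel": joint speeds; "joint_torque": joint torques, N m; "eef_pos": TCP position; "eef_rot": TCP orientation; "wrist_force": force on the tool from outside, world axes, zero at the start; "moment": the same for the moment, N m; "grip_width": finger opening in mm; "grip_force": force on a finger pad.
Only numpy, scipy, OpenCV 4.12 (cv2) and the standard library are available. Lean on these libraries where they do the work, as an engineer would, in place of code of your own. Each camera call takes 0.05 s, during which the arm holds its last target. There are 200 camera calls.

## Task

Without picking anything up, use the fingertips to push the grey weld coupon along its channel in the blue cassette until it is fully home against the end stop. Then fold the yellow sprung flap over it and, keeping it pressed down, push it forward by its black ridge so that its edge is tucked well beneath the steel lip and stays there when let go. Do not lift the coupon, and leave the other things on the table where they are.

Things in the scene. Friction and masses are not known exactly. Their poses are not given: they have to be found in the camera images.
- cassette: Blue steel coupon cassette, screwed down. Origin at table height, mid-channel; x = from lip to hinge, y = along the channel from its open end to its end stop, z up. In mm in this frame: base plate x -50..80, y -50..56, z 0..6 (its top is the channel floor); guide walls x 27..32 and -32..-27, y -50..50, top z 22; end stop y 50..56, top z 22.
- coupon: Grey weld test coupon, plate 50 x 100 x 12 mm, about 0.4 kg, in the channel with its 100 mm along it, sticking out of the open end. Origin: centre of its underside. Fully home against the end stop, its origin is at the cassette's x 0, y 0, z 6 mm and its outer end is flush with the open end of the channel.
- flap (a joint): Hinge angle of the yellow flap, rad: 0 = folded flat over the channel towards the lip (stop), 1.57 = upright over the pin, 1.7 = stop. Starts standing up. A light spring (0.06 N m/rad, rest near 1.2 to 1.5 rad) lifts it again when let go, unless the lip holds it; beneath the lip it settles near 0.1 rad.
- carriage (a joint): Forward slide of the flap with its hinge pin, m: 0 = back, 0.016 = fully forward (stop). About 5 N friction; it stays where left. Folded at 0, the flap's edge clears the lip by 5 mm; at 0.016 it is 11 mm beneath it. Slid forward while up, the flap would land on top of the lip.
- flap_pin (a point): Middle of the hinge pin's axis; the pin lies along the cassette's y. Cassette frame: x 61 mm minus the carriage value, y 0, z 27 mm. Brackets holding the pin stand at y -47..-41 and 41..47, x 35..75, top z 36 mm.
- flap_edge (a point): Middle of the flap's free edge, on its outer (upper) face, 80 mm from the pin's axis. The flap is a plate 70 mm wide (cassette y -35..35) and 4 mm thick, 2 mm either side of the pin's axis: folded flat, its top is at z 29 mm.
- flap_ridge (a point): Foot of the black push ridge on the flap's outer face, on its side towards the hinge, 56 mm from the pin. The ridge is 60 mm wide, 5 mm thick and 8 mm high. A fingertip standing on the folded flap on the hinge side of it pushes the flap forward. z = outward normal of the face.
- lip_edge (a point): Middle of the steel lip's lower edge towards the hinge: cassette x -24, y 0, z 36 mm. The lip is 76 mm wide, overhangs x -41..-24, underside z 36, top z 39, with an upturned lead-in up to x -17, z 42; its upright stands at x -44..-40.
- tape_measure: Bystander, leave alone: yellow tape measure, 66 x 91 x 33 mm. Origin: centre of its underside.
- coupon_2: Bystander, leave alone: larger grey steel coupon on the open table, 60 x 120 x 10 mm. Origin: centre of its underside.
- bolt_m16_0: Bystander, leave alone: steel hex bolt, 27 x 66 x 24 mm. Origin: centre of its underside.
- angle_offcut_1: Bystander, leave alone: rusty piece of angle steel, 75 x 50 x 50 mm. Origin: centre of its underside.
- magnet_square_0: Bystander, leave alone: red arrow-shaped welding magnet, 75 x 75 x 16 mm. Origin: centre of its underside.
- gas_nozzle: Bystander, leave alone: copper tube nozzle lying beside the cassette, 66 x 26 x 26 mm. Origin: centre of its underside.
- nut: Bystander, leave alone: steel hex nut in front of or beside the cassette, 24 x 27 x 13 mm. Origin: centre of its underside.
Mind the look-alikes: they are no part of the job. What is meant by the coupon is not orange, and is the smaller of those in its own colour. Of the things like the cassette, leave any that is white; of the rest the larger one is meant.

How it is judged (in metres and radians):
On the way, in this order (a step that is already met when the one before it is completed fails the run):
1. the coupon is pushed home against the end stop (y of coupon in the frame of cassette between -0.005 and 0.005 m and z of coupon in the frame of cassette below 0.009 m), for 0.2 s.
2. the flap is folded over and its edge is beneath the lip (value of joint flap below 0.15 rad and value of joint carriage above 0.01 m), for 0.2 s.
At the end, for the whole second after the job is handed in: The coupon lies flat in the channel within 5 mm of fully home, the flap rests below 0.15 rad and at least 10 mm forward (edge 5 mm or more under the lip), all at rest (all of step 1 and all of step 2 and linear speed of coupon below 0.01 m/s and velocity of joint flap between -0.05 and 0.05 rad/s); the robot touches nothing.
It fails at once if the coupon is lifted or tipped (z of coupon in the frame of cassette above 0.018 m or angle between coupon's own z axis and vertical above 0.25 rad).
It fails at once if a bystander is disturbed (distance of any of tape_measure, coupon_2, bolt_m16_0, angle_offcut_1, magnet_square_0, gas_nozzle, nut from where it was at the start of the episode above 0.02 m).
It also fails if it takes over 51 s, if anything falls off the work surface, if the arm or the gripper's body presses on something with over 40 N, if the wrist force passes 120 N, or if a joint passes its speed limit or range.

## Working session

There is one attempt and no reset: what is moved stays moved. The work goes in short steps, Python scripts to look and compute and a tool call to move; the robot and the scene stay as the last step left them, time stands still between calls to the robot, and variables do not carry over. Pictures are saved under pics/ and viewed, at most 10 in all, crops included, and the job is handed in when it is done.

Besides the shell and the picture viewer there is one more tool, called after "Request:" by a JSON object that holds its "method" and its "body", one argument or row to a line. move_arm: Moves the arm, as the interface text tells. Its arguments: {"type":"object","properties":{"targets":{"type":"array","items":{"type":"object","properties":{"gripper":{"type":"number"},"dp":{"type":"array","items":{"type":"number"}},"roll":{"type":"number"}}}},"newtons":{"type":"number"}},"required":["targets"]}

```bash
mkdir -p pics; cat > h.py <<'E'
import numpy as np,cv2,pickle
from workcell import arm
def ray(f,u,v):
    d=np.array([(u-f['cx'])/f['fx'],(v-f['cy'])/f['fy'],1.]);return np.array(f['eye'],float),np.array(f['rotation'])@d
def onz(f,u,v,z):
    e,d=ray(f,u,v);return e+d*(z-e[2])/d[2]
def proj(f,p):
    c=np.array(f['rotation']).T@(np.array(p,float)-f['eye']);return np.array([f['fx']*c[0]/c[2]+f['cx'],f['fy']*c[1]/c[2]+f['cy']])
E
python3 - <<'E'
from h import *
for n in('scene','side'):
    f=arm.grab_frame(n);pickle.dump(f,open(n+'.pkl','wb'));cv2.imwrite(f'pics/{n}0.png',f['color']);print(n,f['eye'],f['fx'],f['cx'],f['cy'])
    print(np.round(f['rotation'],3))
E
```

```text
scene [ 212.98865137 -591.90295501  817.23701306] 434.1510807684673 314.78031654122924 245.063558854313
[-2.354  0.606 -0.238]
side [-418.22018339 -546.50213288 1136.14247221] 520.7460717516008 312.6713066218936 235.5309547571009
[-2.046  1.221 -0.505]
```

View pics/scene0.png

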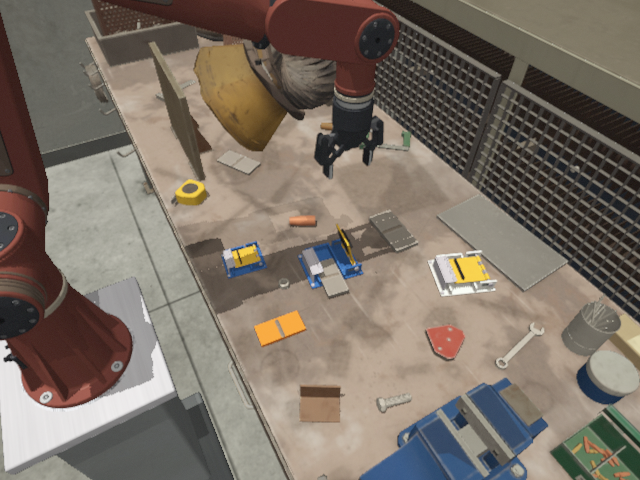

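View pics/side0.png

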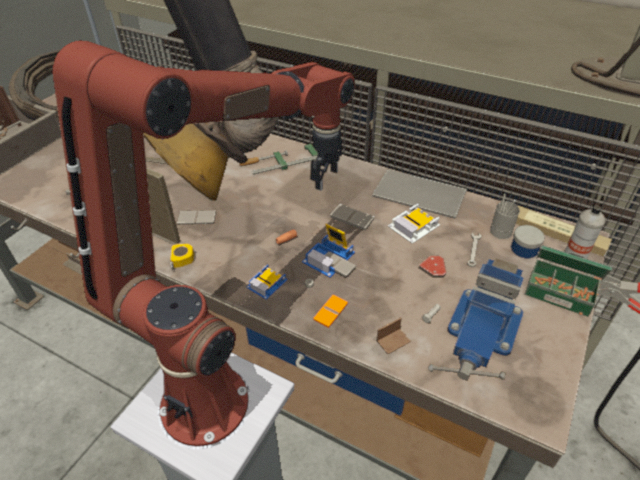

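The blue cassette with its upright flap is near (330,262) in the scene view and (330,255) in the side view. The coupon sticks out at (333,285), towards the camera. Next I'll zoom in on both views.

```bash
sed -i "s/np.array(f\['rotation'\])/R(f)/g; s/^def ray/def R(f): return cv2.Rodrigues(np.array(f['rotation'],float))[0]\ndef ray/" h.py
python3 - <<'E'
from h import *
f=pickle.load(open('scene.pkl','rb'));g=pickle.load(open('side.pkl','rb'))
a=cv2.resize(f['color'][215:310,285:385],None,fx=6,fy=6,interpolation=2)[:570,:600]
b=cv2.resize(g['color'][205:280,295:365],None,fx=6,fy=6,interpolation=2)
cv2.imwrite('pics/a.png',a)
w=arm.grab_frame('wrist');pickle.dump((w,arm.read_state()),open('w0.pkl','wb'));cv2.imwrite('pics/w0.png',w['color']);print({k:w[k] for k in w if k!='color'})
print(onz(f,330,262,0),onz(g,330,258,0))
E
```

```text
{'fx': 371.64829954431775, 'fy': 371.64829954431775, 'cx': 325.1067786954807, 'cy': 236.7055847953981, 'hand_eye': array([[ 1.87353061e-03, -9.60181208e-01, -2.79371684e-01,
         7.07037764e+01],
       [ 9.99998219e-01,  1.73504077e-03,  7.43002013e-04,
         2.89644199e-01],
       [-2.28695309e-04, -2.79372578e-01,  9.60182748e-01,
        -1.42695003e+02],
       [ 0.00000000e+00,  0.00000000e+00,  0.00000000e+00,
         1.00000000e+00]])}
[574.76058956 -26.98722592   0.        ] [567.20945251 -41.12511816   0.        ]
```

View pics/a.png

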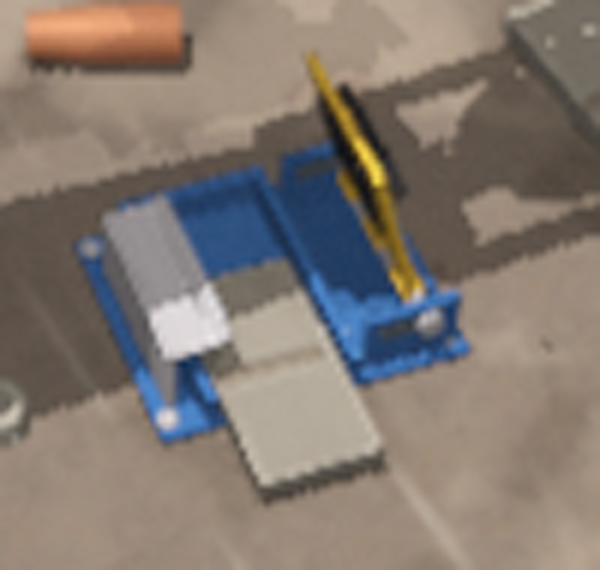

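View pics/w0.png

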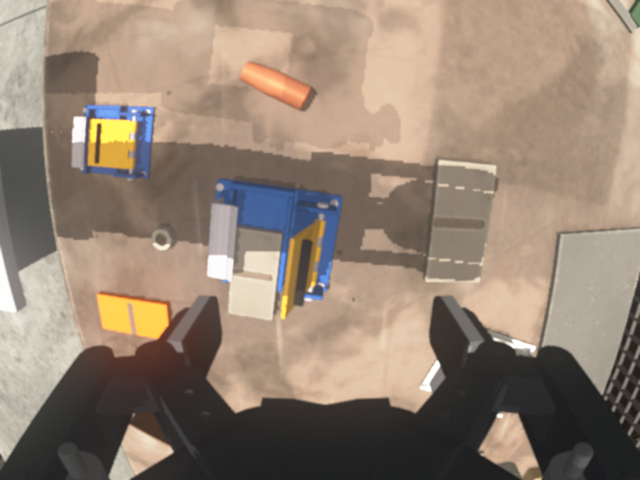

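The wrist view shows the lip at left (222,240), the flap at right (303,270), and the coupon's outer end at about (229,315)–(276,320). The base plate's back corners are at (218,180) and (343,195). The nut is at (162,237) and the nozzle at (277,85).

```bash
cat >> h.py <<'E'
def wz(w,s,u,v,z):
    T=np.array(w['hand_eye']);x=np.array([(u-w['cx'])/w['fx'],(v-w['cy'])/w['fy']]);r=np.hypot(*x)
    d=np.r_[np.sin(r)*x/max(r,1e-9),np.cos(r)];M=cv2.Rodrigues(np.array(s['eef_rot'],float))[0]
    e=M@T[:3,3]+s['eef_pos'];d=M@T[:3,:3]@d;return e+d*(z-e[2])/d[2]
def wproj(w,s,p):
    T=np.array(w['hand_eye']);M=cv2.Rodrigues(np.array(s['eef_rot'],float))[0]
    t=M.T@(np.array(p,float)-s['eef_pos']);c=T[:3,:3].T@(t-T[:3,3]);r=np.arctan2(np.hypot(c[0],c[1]),c[2]);n=np.hypot(c[0],c[1])
    return np.array([c[0]/n*r*w['fx']+w['cx'],c[1]/n*r*w['fy']+w['cy']])
E
python3 - <<'E'
from h import *
w,s=pickle.load(open('w0.pkl','rb'));f=pickle.load(open('scene.pkl','rb'))
print(s['eef_rot'],s['eef_pos'])
print('w base BL,BR',wz(w,s,218,180,6),wz(w,s,343,195,6))
print('w coupon outer',wz(w,s,229,315,18),wz(w,s,276,320,18),'inner',wz(w,s,239,228,18),wz(w,s,281,231,18))
c=lambda u,v,z:onz(f,285+u/6,215+v/6,z)
print('scene base FL,FR,BL',c(165,440,4),c(467,350,4),c(80,242,6));print('coupon outer',c(265,487,18),c(382,455,18))
# blue mask corners in wrist
h=cv2.cvtColor(w['color'],cv2.COLOR_BGR2HSV);m=cv2.inRange(h,(100,120,40),(125,255,255));m[:,:190]=0;m[:160]=0;m[320:]=0;m[:,360:]=0
y,x=np.nonzero(m)
for a,b in((-1,-1),(1,-1),(1,1),(-1,1)):
    i=np.argmax(a*x+b*y);print(x[i],y[i],wz(w,s,x[i],y[i],6))
E
```

```text
[-2.22045023e+00 -2.22031253e+00  1.90093684e-03] [6.24351936e+02 5.43347911e-02 2.30223312e+02]
w base BL,BR [515.14920888  24.02431758   6.        ] [642.31613073   7.5415435    6.        ]
w coupon outer [ 518.57607243 -122.71652033   18.        ] [ 571.12317255 -127.18790906   18.        ] inner [537.83513384 -23.5381021   18.        ] [580.60691919 -26.65089426  18.        ]
scene base FL,FR,BL [498.13202984 -77.90842981   4.        ] [623.66383721 -97.08429524   4.        ] [514.84706501  24.27537812   6.        ]
coupon outer [ 515.43747724 -123.4051214    18.        ] [ 561.25083993 -132.00063788   18.        ]
219 180 [516.22563877  23.99535093   6.        ]
340 197 [639.33225354   5.48909664   6.        ]
321 298 [ 620.14158288 -105.5673705     6.        ]
224 281 [513.43633299 -86.91733428   6.        ]
```

Request:
{"method": "move_arm", "body": {
  "targets": [
    {"gripper": 0, "dp": [-3.4, -5.2, 0], "roll": -0.08},
    {"gripper": 0, "dp": [-6.8, -10.4, 0], "roll": -0.15},
    {"gripper": 0, "dp": [-10.1, -15.6, -3], "roll": -0.15},
    {"gripper": 0, "dp": [-10.1, -15.6, -8], "roll": -0.15},
    {"gripper": 0, "dp": [-10.1, -15.6, -13], "roll": -0.15},
    {"gripper": 0, "dp": [-10.1, -15.6, -16], "roll": -0.15},
    {"gripper": 0, "dp": [-10.1, -15.6, -16], "roll": -0.15},
    {"gripper": 0, "dp": [-10.1, -15.6, -16], "roll": -0.15}
  ]
}}

```text
time: 1.15
eef_pos: [525.0, -156.3, 72.5]
eef_rot: [2.38, 2.048, 0.001]
wrist_force: [0.5, 0.3, 0.5]
grip_width: -0.2
grip_force: 0.0
```

```bash
python3 - <<'E'
from h import *
s=arm.read_state();w=arm.grab_frame('wrist');pickle.dump((w,s),open('w1.pkl','wb'))
im=w['color'].copy()
O=np.array([554.4,-36.7]);ex=np.array([.989,-.149]);ey=np.array([.149,.989])
P=lambda x,y,z:np.r_[O+x*ex+y*ey,z]
def poly(pts,c):
    for i in range(len(pts)):
        a=wproj(w,s,P(*pts[i]));b=wproj(w,s,P(*pts[(i+1)%len(pts)]));cv2.line(im,tuple(int(t) for t in a),tuple(int(t) for t in b),c,1)
poly([(-50,-50,6),(80,-50,6),(80,56,6),(-50,56,6)],(0,0,255));poly([(-25,-92,18),(25,-92,18),(25,8,18),(-25,8,18)],(0,255,0));poly([(-24,-38,36),(-41,-38,39),(-41,38,39),(-24,38,36)],(255,0,255))
cv2.imwrite('pics/w1.png',im);print(s['eef_pos'],s['wrist_force'],s['grip_width'])
E
```

```text
[ 524.99228338 -156.34259525   72.49183808] [0.53666327 0.25052947 0.46439662] -0.22694230806213575
```

View pics/w1.png

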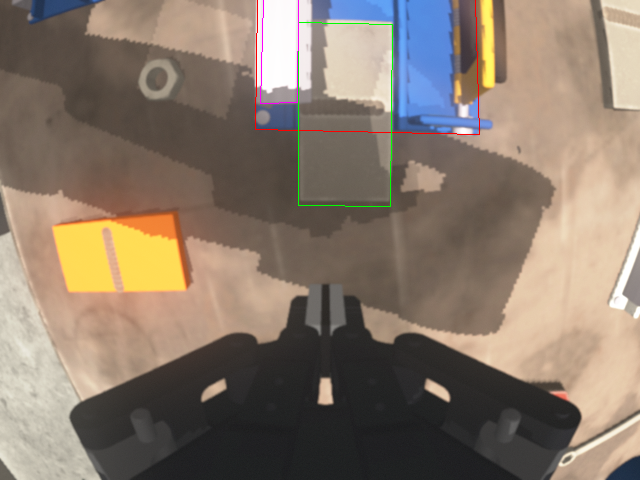

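The overlay fits well: base, coupon and lip outlines match, and the outer end sits at row 205. I'll descend and push.

Request:
{"method": "move_arm", "body": {
  "targets": [
    {"gripper": 0, "dp": [0, 0, -3]},
    {"gripper": 0, "dp": [0, 0, -6.1]},
    {"gripper": 0, "dp": [0, 0, -6.1]},
    {"gripper": 0, "dp": [0.12, 0.8, -6.1]},
    {"gripper": 0, "dp": [0.24, 1.6, -6.1]},
    {"gripper": 0, "dp": [0.33, 2.2, -6.1]},
    {"gripper": 0, "dp": [0.42, 2.8, -6.1]},
    {"gripper": 0, "dp": [0.51, 3.4, -6.1]},
    {"gripper": 0, "dp": [0.6, 4.0, -6.1]},
    {"gripper": 0, "dp": [0.69, 4.6, -6.1]},
    {"gripper": 0, "dp": [0.78, 5.2, -6.1]},
    {"gripper": 0, "dp": [0.83, 5.5, -6.1]},
    {"gripper": 0, "dp": [0.83, 5.5, -6.1]}
  ]
}}

```text
invalid input
```

Request:
{"method": "move_arm", "body": {
  "targets": [
    {"gripper": 0, "dp": [0, 0, -3], "roll": 0},
    {"gripper": 0, "dp": [0, 0, -6.1], "roll": 0},
    {"gripper": 0, "dp": [0, 0, -6.1], "roll": 0},
    {"gripper": 0, "dp": [0.12, 0.8, -6.1], "roll": 0},
    {"gripper": 0, "dp": [0.24, 1.6, -6.1], "roll": 0},
    {"gripper": 0, "dp": [0.33, 2.2, -6.1], "roll": 0},
    {"gripper": 0, "dp": [0.42, 2.8, -6.1], "roll": 0},
    {"gripper": 0, "dp": [0.51, 3.4, -6.1], "roll": 0},
    {"gripper": 0, "dp": [0.6, 4.0, -6.1], "roll": 0},
    {"gripper": 0, "dp": [0.69, 4.6, -6.1], "roll": 0},
    {"gripper": 0, "dp": [0.78, 5.2, -6.1], "roll": 0},
    {"gripper": 0, "dp": [0.83, 5.5, -6.1], "roll": 0},
    {"gripper": 0, "dp": [0.83, 5.5, -6.1], "roll": 0}
  ]
}}

```text
time: 2.82
eef_pos: [532.1, -100.2, 10.0]
eef_rot: [-2.381, -2.048, -0.001]
wrist_force: [-0.3, -0.2, 0.4]
grip_width: -0.2
grip_force: 0.5
```

Request:
{"method": "move_arm", "body": {
  "targets": [
    {"gripper": 0, "dp": [0.03, 0.2, 0], "roll": 0},
    {"gripper": 0, "dp": [0.06, 0.4, 0], "roll": 0},
    {"gripper": 0, "dp": [0.08, 0.5, 0], "roll": 0},
    {"gripper": 0, "dp": [0.08, 0.5, 0], "roll": 0}
  ]
}}

```text
time: 3.32
eef_pos: [532.8, -95.7, 10.1]
eef_rot: [-2.381, -2.048, 0.0]
wrist_force: [-0.4, -0.3, -0.1]
grip_width: 0.0
grip_force: 0.8
```

```bash
python3 - <<'E'
from h import *
f=arm.grab_frame('scene');w=arm.grab_frame('wrist')
a=cv2.resize(f['color'][215:310,285:385],None,fx=5,fy=5,interpolation=2)[:475]
b=cv2.resize(w['color'][0:380,200:500],None,fx=1,fy=1.25)
cv2.imwrite('pics/p2.png',np.hstack([a,b]));print(arm.read_state()['wrist_force'])
E
```

```text
[-1.07582895 -0.71710965 -0.21299317]
```

View pics/p2.png

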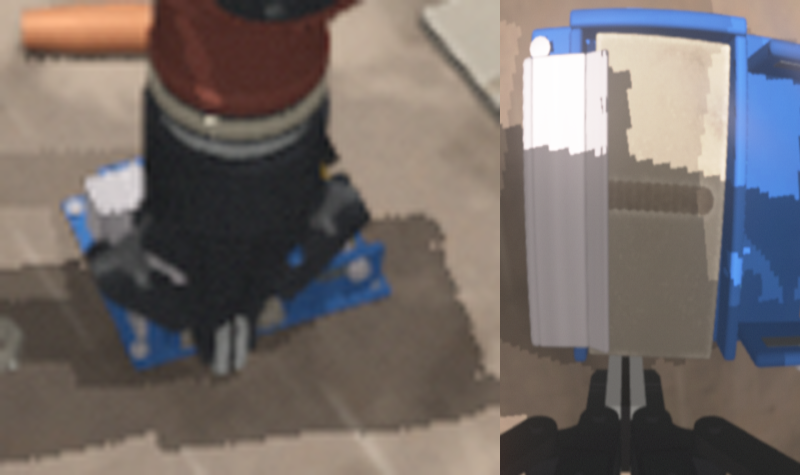

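The right panel (wrist) shows the coupon nearly at the end stop, with a few mm to go. I'll keep pushing in small steps.

Request:
{"method": "move_arm", "body": {
  "targets": [
    {"gripper": 0, "dp": [0.03, 0.2, 0], "roll": 0},
    {"gripper": 0, "dp": [0.05, 0.35, 0], "roll": 0},
    {"gripper": 0, "dp": [0.05, 0.35, 0], "roll": 0}
  ]
}}

```text
time: 3.8
eef_pos: [534.5, -95.3, 10.7]
eef_rot: [2.376, 2.047, -0.003]
wrist_force: [-0.5, -9.4, -1.4]
grip_width: 0.1
grip_force: 4.9
```

Request:
{"method": "move_arm", "body": {
  "targets": [
    {"gripper": 0, "dp": [-0.3, -2.0, 0], "roll": 0},
    {"gripper": 0, "dp": [-0.4, -2.5, 5], "roll": 0},
    {"gripper": 0, "dp": [-0.4, -2.5, 10], "roll": 0},
    {"gripper": 0, "dp": [-0.4, -2.5, 15], "roll": 0},
    {"gripper": 0, "dp": [3.6, 0, 15], "roll": 0},
    {"gripper": 0, "dp": [7.6, 2, 15], "roll": 0},
    {"gripper": 0, "dp": [11.5, 4.1, 15], "roll": 0},
    {"gripper": 0, "dp": [11.5, 4.1, 15], "roll": 0}
  ]
}}

```text
time: 4.8
eef_pos: [650.5, -50.1, 160.0]
eef_rot: [-2.379, -2.051, -0.003]
wrist_force: [-0.5, -1.2, 0.1]
grip_width: -0.2
grip_force: 0.0
```

```bash
python3 - <<'E'
from h import *
s=arm.read_state();w=arm.grab_frame('wrist');f=arm.grab_frame('scene');g=arm.grab_frame('side');print(s['eef_pos'],s['wrist_force'])
a=cv2.resize(f['color'][200:300,280:390],(400,364),interpolation=2);b=cv2.resize(g['color'][200:280,290:378],(400,364),interpolation=2)
cv2.imwrite('pics/p3.png',np.hstack([a,b]))
cv2.imwrite('pics/w3.png',w['color'])
E
```

```text
[650.48330912 -50.0793339  160.00688605] [-0.48916678 -1.23648053  0.14351241]
```

View pics/w3.png

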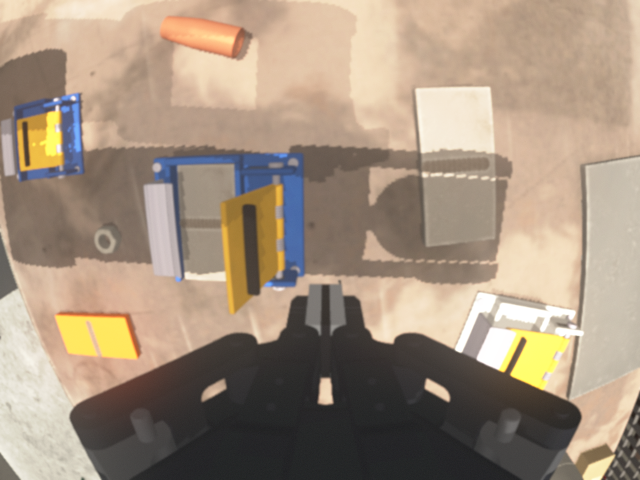

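The coupon sits home with its far edge on the end stop at row ~165. The flap leans towards the lip (edge at x≈228), and the fingers are on its hinge side. I'll descend and fold.

Request:
{"method": "move_arm", "body": {
  "targets": [
    {"gripper": 0, "dp": [0, 0, -5], "roll": 0},
    {"gripper": 0, "dp": [0, 0, -9.4], "roll": 0},
    {"gripper": 0, "dp": [-0.8, 0.12, -9.4], "roll": 0},
    {"gripper": 0, "dp": [-1.7, 0.25, -9.4], "roll": 0},
    {"gripper": 0, "dp": [-2.5, 0.37, -9.4], "roll": 0},
    {"gripper": 0, "dp": [-3.3, 0.49, -9.4], "roll": 0},
    {"gripper": 0, "dp": [-3.8, 0.57, -9.6], "roll": 0},
    {"gripper": 0, "dp": [-4.4, 0.66, -9.9], "roll": 0},
    {"gripper": 0, "dp": [-5.0, 0.75, -10.3], "roll": 0},
    {"gripper": 0, "dp": [-5.5, 0.83, -10.9], "roll": 0},
    {"gripper": 0, "dp": [-5.9, 0.89, -11.6], "roll": 0},
    {"gripper": 0, "dp": [-6.2, 0.94, -12.3], "roll": 0},
    {"gripper": 0, "dp": [-6.3, 0.95, -12.8], "roll": 0},
    {"gripper": 0, "dp": [-6.3, 0.95, -13.0], "roll": 0},
    {"gripper": 0, "dp": [-6.3, 0.95, -13.1], "roll": 0},
    {"gripper": 0, "dp": [-6.3, 0.95, -13.1], "roll": 0}
  ]
}}

```text
time: 6.95
eef_pos: [585.3, -41.9, 29.2]
eef_rot: [-2.381, -2.048, 0.001]
wrist_force: [-0.6, 0.4, 2.4]
grip_width: 0.2
grip_force: 0.7
```

```bash
python3 - <<'E'
from h import *
s=arm.read_state();w=arm.grab_frame('wrist');cv2.imwrite('pics/w4.png',w['color']);print(s['eef_pos'],s['wrist_force'])
E
```

```text
[585.32007537 -41.90538603  29.18008728] [-0.61852012  0.41244651  2.37521366]
```

View pics/w4.png

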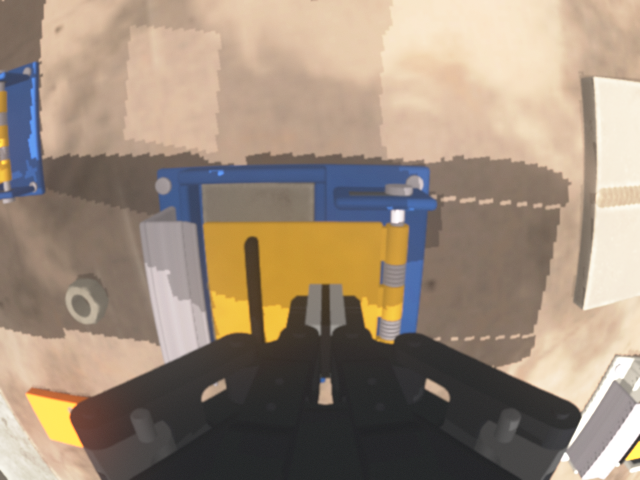

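The flap is folded flat with its ridge at column 256, just ahead of the fingertips (column 295). I'll press down and move forward.

Request:
{"method": "move_arm", "body": {
  "targets": [
    {"gripper": 0, "dp": [0, 0, -0.15], "roll": 0},
    {"gripper": 0, "dp": [-0.4, 0.06, -0.2], "roll": 0},
    {"gripper": 0, "dp": [-0.8, 0.12, -0.2], "roll": 0},
    {"gripper": 0, "dp": [-1.2, 0.18, -0.2], "roll": 0},
    {"gripper": 0, "dp": [-1.4, 0.21, -0.2], "roll": 0},
    {"gripper": 0, "dp": [-1.4, 0.21, -0.2], "roll": 0}
  ]
}}

```text
time: 7.75
eef_pos: [573.6, -40.3, 28.8]
eef_rot: [2.379, 2.046, 0.005]
wrist_force: [3.5, -0.5, 6.3]
grip_width: 0.2
grip_force: 2.9
```

Request:
{"method": "move_arm", "body": {
  "targets": [
    {"gripper": 0, "dp": [-0.3, 0.04, 0], "roll": 0},
    {"gripper": 0, "dp": [-0.6, 0.09, 0], "roll": 0},
    {"gripper": 0, "dp": [-0.9, 0.13, 0], "roll": 0},
    {"gripper": 0, "dp": [-1.2, 0.18, 0], "roll": 0},
    {"gripper": 0, "dp": [-1.4, 0.21, 0], "roll": 0},
    {"gripper": 0, "dp": [-1.4, 0.21, 0], "roll": 0}
  ]
}}

```text
time: 8.5
eef_pos: [559.8, -38.3, 28.7]
eef_rot: [2.379, 2.046, 0.005]
wrist_force: [4.1, -1.0, 5.3]
grip_width: 0.0
grip_force: 3.8
```

Moved about 14 mm with about 4 N of resistance. I'll go on to the stop.

Request:
{"method": "move_arm", "body": {
  "targets": [
    {"gripper": 0, "dp": [-0.2, 0.03, 0], "roll": 0},
    {"gripper": 0, "dp": [-0.3, 0.04, 0], "roll": 0},
    {"gripper": 0, "dp": [-0.4, 0.06, 0], "roll": 0},
    {"gripper": 0, "dp": [-0.4, 0.06, 0], "roll": 0}
  ]
}}

```text
time: 9.0
eef_pos: [556.0, -37.7, 28.7]
eef_rot: [2.378, 2.046, 0.005]
wrist_force: [3.6, -0.8, 5.8]
grip_width: -0.2
grip_force: 3.8
```

Request:
{"method": "move_arm", "body": {
  "targets": [
    {"gripper": 0, "dp": [-0.15, 0.02, 0], "roll": 0},
    {"gripper": 0, "dp": [-0.25, 0.04, 0], "roll": 0},
    {"gripper": 0, "dp": [-0.25, 0.04, 0], "roll": 0}
  ]
}}

```text
time: 9.38
eef_pos: [554.7, -37.5, 28.8]
eef_rot: [2.377, 2.044, 0.008]
wrist_force: [6.9, -0.5, 3.2]
grip_width: -0.3
grip_force: 4.5
```

```bash
python3 - <<'E'
from h import *
s=arm.read_state();w=arm.grab_frame('wrist');cv2.imwrite('pics/w5.png',w['color']);print(s['eef_pos'],s['wrist_force'])
E
```

```text
[554.68645542 -37.49154524  28.84217508] [ 6.93151751 -0.45791085  3.17939532]
```

View pics/w5.png

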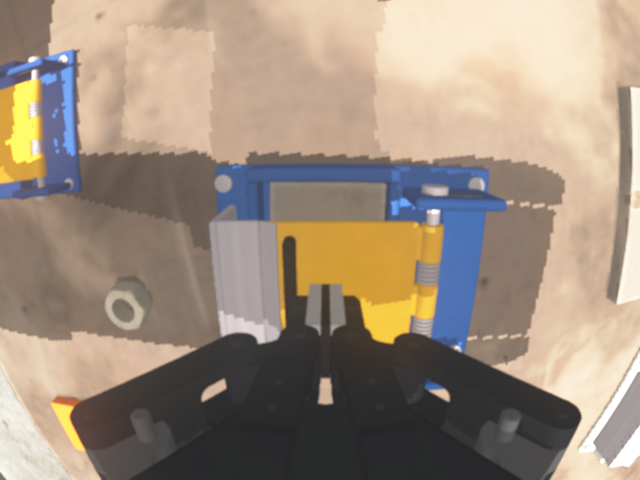

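The flap's edge is beneath the lip (column 277), the ridge is next to it (column 290), and force rises at the carriage stop. I'll release by backing off slightly and lifting.

Request:
{"method": "move_arm", "body": {
  "targets": [
    {"gripper": 0, "dp": [0.6, -0.09, 0.2], "roll": 0},
    {"gripper": 0, "dp": [0.9, -0.13, 0.8], "roll": 0},
    {"gripper": 0, "dp": [0.9, -0.13, 3], "roll": 0},
    {"gripper": 0, "dp": [0.9, -0.13, 7], "roll": 0},
    {"gripper": 0, "dp": [0.9, -4, 12], "roll": 0},
    {"gripper": 0, "dp": [0.9, -8, 16], "roll": 0},
    {"gripper": 0, "dp": [0.9, -8, 16], "roll": 0},
    {"gripper": 0, "dp": [0.9, -8, 16], "roll": 0}
  ]
}}

```text
time: 10.42
eef_pos: [558.5, -116.0, 185.5]
eef_rot: [-2.379, -2.046, 0.002]
wrist_force: [0.0, -0.3, -0.7]
grip_width: -0.2
grip_force: 0.0
```

```bash
python3 - <<'E'
from h import *
s=arm.read_state();w=arm.grab_frame('wrist');cv2.imwrite('pics/w6.png',w['color'][:420]);print(s['eef_pos'],s['wrist_force'])
E
```

```text
[ 558.47257757 -115.9883227   185.53140569] [ 0.0278915  -0.34251866 -0.67718879]
```

View pics/w6.png

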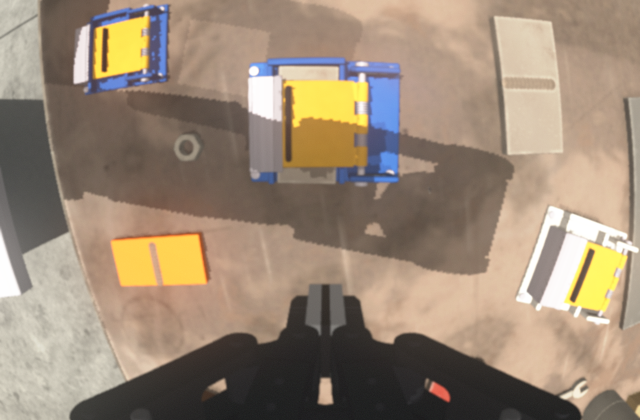

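The flap stays held beneath the lip (edge at column 281), with the coupon home beneath it and the nut undisturbed.

```bash
python3 -c "
from workcell import arm
print(arm.close_job())"
```

```text
the job is handed in; nothing more can be done
None
```

I pushed the coupon home against the end stop, folded the flap and slid it forward to its stop, and its edge stayed tucked under the lip after release. I handed the job in at about 10.5 s; the hand-in call returned no verdict.

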